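# Arm the catch and hold back the belt grinder's tension arm

### The job

I am about to slip a new belt onto this grinder. First arm the safety catch: turn its black knob until the white pointer faces the red mark on the deck. Then push the sprung tension arm back by its orange grip, past the last click of its ratchet, and finish while still holding it pushed back there yourself, clear of the last tooth and not resting on the catch; leave the loose things on the bench and deck where they are.

Things in the scene. Friction and masses are not known exactly. Their poses are not given: they have to be found in the camera images.
- grinder: Belt grinder fixed to the bench, belt off: dark steel deck (x -180..180, y -300..260 mm of this frame, top 50 mm up) with upright aluminium wheels up to 131 mm high: drive wheel, 100 mm, at x 80, y -150; platen wheels, 50 mm, at x -60 and 110, y 200. Origin on the bench; x points to the far side, away from the robot, y left, z up; turned up to 0.2 rad.
- knob_grip (a point): On the catch knob's upright axis (machine x -30, y -225 mm), 89 mm above the bench, mid-wing. The wing is a black bar 14 mm thick, 42 long, 72 to 102 mm above the bench, on a black 44 mm flange; a white line on it and a white arrowhead show its pointer end. The frame turns with the knob: -y runs along the wing to the pointer, x across its thickness.
- catch_knob (a joint): Knob angle, rad: 0 = white pointer faces the red mark (armed); grows clockwise seen from above. Starts at 1.05 to 1.45, so turn it counter-clockwise. Turns from -0.7 to 1.7 with no stop at the mark, takes 0.05 N m, stays where left. Its cam holds the brass pawl off the ratchet away from the mark and lets it down at the mark.
- catch_mark (a point): The red mark on the deck, 50 mm above the bench, 40 mm from the knob's axis towards the machine's right-hand edge (machine -y).
- tension_arm: Sprung tension arm: grey flat bar 22 mm wide swinging level just above the deck about an upright pivot. It carries a 60 mm aluminium idler wheel (top 133 mm above the bench) 130 mm from the pivot and the orange grip at its end. Origin on the bench under the pivot; y runs along the arm from pivot to grip, x points to the side it is pushed to.
- tensioner_grip (a point): Centre of the upright orange grip at the arm's end, 115 mm above the bench, 215 mm from the pivot: a round sleeve 26 mm in diameter, 75 to 155 mm above the bench. It moves with the arm. 42 mm are free between it and the idler wheel's rim.
- tensioner_pivot (a point): Tension arm's upright pivot axis, 115 mm above the bench, at machine x -100, y -160 mm. Axes as the machine's.
- tensioner_swing (a joint): Arm angle, rad: 0 at rest (leaning 0.25 towards the robot from the machine's y axis), growing as the grip is pushed away from the robot (clockwise from above) to a stop at 0.62. The spring resists with 6 N at the grip at 0, 13 N at the stop. Armed, the ratchet clicks at 0.20, 0.33 and 0.46; let go after the last it settles back on the catch at 0.42. Clear of the last tooth is above 0.50.
- catch_pawl (a joint): Angle of the brass pawl, rad: about 0 when its nose lies down on the ratchet disc between or behind the teeth, 0.1 on a tooth's tip, 0.13 to 0.3 lifted off by the knob's cam.
- gouge_at (a point): A carving gouge with a wooden handle lying on the bench right of the grinder, 250 mm long, 30 mm thick; point at its middle.
- mallet_at (a point): A turned wooden carver's mallet, 92 mm across, 225 mm tall, standing on its head on the bench left of the grinder; point under its middle, on the bench.
- oil_can_at (a point): A blue bottle, 60 mm across, 150 mm tall, standing on the bench left of the grinder; point under its middle, on the bench.
- wrench_at (a point): A steel wrench, 160 mm long, 8 mm thick, lying on the deck between the wheels; point at its middle.

How it is judged:
On the way, in this order (a step that is already met when the one before it is completed fails the run):
1. the catch is armed (pointer within 0.2 rad of the red mark) while the tension arm is still at rest (value of joint catch_knob between -0.2 and 0.2 rad and value of joint tensioner_swing below 0.1 rad), for 0.2 s.
2. the tension arm is pushed back past the last click, the pawl having dropped behind the last tooth (value of joint tensioner_swing above 0.5 rad and value of joint catch_pawl below 0.05 rad), for 0.2 s.
At the end, for the whole second after the job is handed in: The robot still presses on the tension arm (over 4 N) and holds it above 0.50 rad, the pawl down behind the last tooth (below 0.05 rad), the pointer within 0.2 rad of the red mark, and gouge, mallet, bottle and wrench within 20 mm of where they were (all of step 2 and value of joint catch_knob between -0.2 and 0.2 rad and contact force between any of the fingers, the arm and tension_arm above 4 N and distance of each of gouge_at, mallet_at, oil_can_at, wrench_at from where it was at the start of the episode below 0.02 m); the arm keeps its last pose, push and grip.
It fails at once if a loose thing is shoved (over 30 mm) (distance of any of gouge_at, mallet_at, oil_can_at, wrench_at from where it was at the start of the episode above 0.03 m).
It also fails if it takes over 45 s, if anything falls off the work surface, if the arm or the gripper's body presses on something with over 40 N, if the wrist force passes 120 N, or if a joint passes its speed limit or range.

### The arm

A 6-joint arm with a two-finger parallel gripper is mounted at the origin on the work surface. World frame = base frame: x ahead of the robot, y to its left, z up, the work surface at z = 0. Lengths are in m, angles in rad, forces in N, time in s.
With the tool pointing down it reaches from about 0.325 to 0.9 m from the base axis. Payload 3.5 kg.
Tool frame: the origin (TCP) lies at the very end of the fingers, on their centre line; the grasp point (between the pads) lies 19 mm behind it (arm.grip_depth is the distance from the TCP to the grasp point, in m); z points along the fingers, y is the line along which they close (so a half turn about z gives the same grasp; the last joint's range is limited). The gripper opens to 85 mm and grips with 20 to 120 N. Pads are 22 mm wide; open, the fingers measure 114 mm over their backs; the gripper's body (76 mm by 85 mm) begins 54 mm behind the grasp point. The pads swing forward as they close: fully open they stand 13 mm farther back than shut.
Start: joints at [-1.288, 0.276, -0.026, 1.268, 0, 1.467], TCP at [0.235, -0.579, 0.231] pointing down, gripper open.
Joint ranges: [-3.12, 3.12], [-0.85, 1.88], [-1.08, 1.24], [-1.95, 2.15], [-1.57, 1.53], [-3.14, 3.14]. Speed limits (rad/s): [2.57, 2.57, 3.14, 3.14, 3.14, 3.14].

### API

Orientations are given as a unit quaternion [w, x, y, z].
In Python, from cell import arm gives the robot as it stands.
- The arm moves only by the shell command python3 -m inch 'ROWS' [FORCE]. ROWS is JSON, a list that holds one entry, the list of rows, each a list of 7 numbers: the shift along the tool's x, y, z each as a share of 0.2 m, from -1 to 1, then the turn, a rotation vector about the tool's x, y, z each as a share of 90 degrees, from -1 to 1, then the opening, from -1 (shut) to 1 (fully open). A call has 1 to 12 rows; each row is the pose to reach, as a shift and turn from the pose commanded when the call began, along the tool's axes at that moment; what a row does not reach only later rows make up. A row lasts 1/8 s, in which the tool goes at most 62.5 mm and 10.7 degrees, less where a joint would pass 70% of its speed; a pose out of reach is approached as far as the arm can. A call with a number of a shift or a turn outside -1 to 1 is refused whole. A call with a gripper value outside its range is refused whole. The fingers move at their own pace and stop on an object; FORCE is the grip in N (left out, the last holds). Time passes only in rows, so rows that repeat a pose let the fingers close. It gives the time, the measured TCP pose, the force, the opening and the grip force at its end, in the units of the state.
- arm.read_state(): the state, without advancing time (a new reading comes with each control period).
- arm.grab_frame(name): name is "scene" or "top" or "wrist"; returns the picture (480x640x3 uint8, red, green, blue); there is no depth.
- arm.get_calibration(name): a dict with "fx", "fy", "cx", "cy" (pixels), "extrinsics" (4x4, takes a point from camera to world coordinates); the wrist camera has in their place "T_tool_cam" (4x4, takes a point from camera to tool coordinates, whose origin is the TCP and whose axes are the flange's). Camera axes: x right, y up, looking along -z (the intrinsics and any distortion apply to the point x, -y, -z); pixel columns grow to the right and rows downward; lengths in m; the calibration is good to about 2 mm. The wrist camera is an equidistant fisheye: a pixel r from the principal point sees the ray r / f radians off the axis. A picture is of the moment at which its call begins: read the wrist's pose just before it. get_calibration takes no time and is no camera call.
- arm.job_done(): hands the job in; it is judged then, once.
The state is a dict: "time_s": time; "joints": joint angles; "joint_velocities": joint speeds; "joint_torque": joint torques, N m; "position": TCP position; "orientation": TCP orientation; "force": force on the tool from outside, world axes, zero at the start; "ft_torque": the same for the moment, N m; "gripper_width": finger opening in m; "grasp_force": force on a finger pad.
Only numpy, scipy, OpenCV 4.12 (cv2) and the standard library are available. Lean on these libraries where they do the work, as an engineer would, in place of code of your own. Each camera call takes 0.05 s, during which the arm holds its last target. There are 200 camera calls.

## Working session

There is one attempt and no reset: what is moved stays moved. The work goes in short steps, Python scripts to look and compute and a shell command to move; the robot and the scene stay as the last step left them, time stands still between calls to the robot, and variables do not carry over. Pictures are saved under pics/ and viewed, at most 10 in all, crops included, and the job is handed in when it is done.

```bash
mkdir -p pics; python3 - <<'E'
from cell import arm
import cv2,json
import numpy as np
s=arm.read_state();print({k:np.round(v,4).tolist() for k,v in s.items()})
for n in("top","scene"):
    im=arm.grab_frame(n);cv2.imwrite(f"pics/{n}0.png",im[:,:,::-1])
    c=arm.get_calibration(n);print(n,{k:np.round(v,4).tolist() if not isinstance(v,str) else v for k,v in c.items()})
c=arm.get_calibration("wrist");print({k:np.round(v,4).tolist() if not isinstance(v,str) else v for k,v in c.items()})
E
```

```text
{'time_s': 0.0, 'joints': [-1.2884, 0.2772, -0.0279, 1.268, 0.0, 1.4674], 'joint_velocities': [0.0008, 0.0005, -0.0005, -0.0009, -0.0001, -0.0003], 'joint_torque': [0.0011, -44.5512, 29.52, 0.0166, -0.0001, -0.0], 'position': [0.235, -0.5783, 0.2301], 'orientation': [-0.0011, 0.9814, 0.1917, -0.0001], 'force': [0.5503, 0.4689, 0.0824], 'ft_torque': [0.0021, 0.0129, 0.0281], 'grasp_force': 0.0, 'gripper_width': 0.0855}
top {'fx': 560.9883, 'fy': 560.9883, 'cx': 314.3932, 'cy': 240.1288, 'extrinsics': [[-0.0281, 0.9918, -0.125, 0.3415], [-0.9996, -0.0292, -0.0068, -0.0088], [-0.0104, 0.1248, 0.9921, 1.8442], [0.0, 0.0, 0.0, 1.0]]}
scene {'fx': 525.5452, 'fy': 525.5452, 'cx': 318.6324, 'cy': 228.6005, 'extrinsics': [[-0.6443, -0.5548, 0.5264, 1.2595], [0.7648, -0.47, 0.4407, 0.6183], [0.0029, 0.6865, 0.7271, 1.0731], [0.0, 0.0, 0.0, 1.0]]}
{'fx': 371.6483, 'fy': 371.6483, 'cx': 315.8314, 'cy': 240.838, 'T_tool_cam': [[-0.0006, 0.9654, 0.2609, 0.0663], [1.0, 0.0005, 0.0006, -0.0001], [0.0005, 0.2609, -0.9654, -0.1435], [0.0, 0.0, 0.0, 1.0]]}
```

View pics/top0.png

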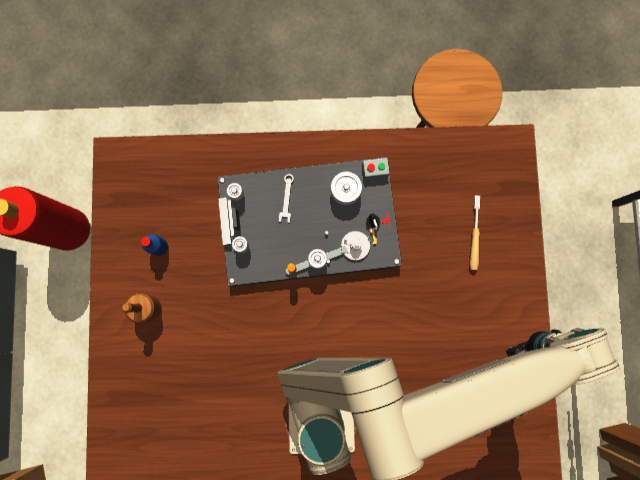

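View pics/scene0.png

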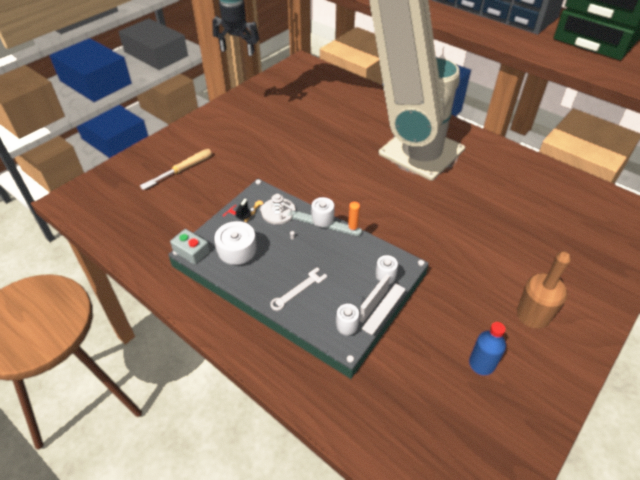

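The top view shows the deck with corners near (219,177), (388,158), (400,268) and (230,287). The drive wheel is at (346,187), the platen wheels at (234,190) and (239,243), the knob near (373,222), the red mark at (387,220) and the orange grip at (291,268). Next I fit the machine pose and zoom in.

```bash
cat > h.py <<'E'
from cell import arm
import cv2, numpy as np
from scipy.optimize import least_squares
from scipy.spatial.transform import Rotation as R
def proj(n,P):
    c=arm.get_calibration(n);T=np.linalg.inv(c["extrinsics"]);p=np.atleast_2d(P)@T[:3,:3].T+T[:3,3]
    return np.c_[c["cx"]+c["fx"]*p[:,0]/-p[:,2],c["cy"]-c["fy"]*p[:,1]/-p[:,2]]
def unproj(n,u,v,z):
    c=arm.get_calibration(n);T=np.array(c["extrinsics"])
    d=T[:3,:3]@np.array([(u-c["cx"])/c["fx"],-(v-c["cy"])/c["fy"],-1]);o=T[:3,3]
    return o+d*(z-o[2])/d[2]
def wproj(P,s):
    c=arm.get_calibration("wrist");T=np.eye(4);q=s["orientation"];T[:3,:3]=R.from_quat(np.r_[q[1:],q[0]]).as_matrix();T[:3,3]=s["position"]
    T=np.linalg.inv(T@np.array(c["T_tool_cam"]));p=np.atleast_2d(P)@T[:3,:3].T+T[:3,3]
    r=np.hypot(p[:,0],p[:,1]);th=np.arctan2(r,-p[:,2])
    return np.c_[c["cx"]+c["fx"]*th*p[:,0]/r,c["cy"]-c["fy"]*th*p[:,1]/r]
def m2w(p,m):
    m=np.atleast_2d(m);c,s=np.cos(p[2]),np.sin(p[2])
    return np.c_[p[0]+c*m[:,0]-s*m[:,1],p[1]+s*m[:,0]+c*m[:,1],m[:,2]]
E
python3 - <<'E'
from h import *
M=np.array([[80,-150,131],[110,200,131],[-60,200,131],[180,260,50],[180,-300,50],[-180,-300,50],[-180,260,50]])/1000
px=np.array([[346,187],[234,190],[239,243],[219,177],[388,158],[400,268],[230,287]])
f=lambda p:(proj("top",m2w(p,M))-px).ravel()
r=least_squares(f,[.55,0,.0],loss="soft_l1");print(r.x,f(r.x).reshape(-1,2).round(1).tolist())
np.save("p.npy",r.x)
a=r.x
pts=m2w(a,np.array([[-.03,-.225,.089],[-.03,-.265,.05],[-.1,-.16,.115],[-.1-.215*np.sin(.25),-.16+.215*np.cos(.25),.155]]))
print(pts.round(4),proj("top",pts).round(1),proj("scene",pts).round(1))
t=cv2.imread("pics/top0.png")[150:290,270:410];s=cv2.imread("pics/scene0.png")[170:260,210:390]
cv2.imwrite("pics/z.png",np.vstack([cv2.resize(t,(420,420),interpolation=3)[:, :], ])) 
c=np.zeros((480,790,3),np.uint8);c[:480,:390]=cv2.resize(t[40:120,75:140],(390,480),interpolation=3);c[:360,400:790]=cv2.resize(s[10:70,10:75],(390,360),interpolation=3);cv2.imwrite("pics/z.png",c)
E
```

```text
[0.6277538  0.04026703 0.07916145] [[0.9, 0.5], [0.2, 0.2], [0.1, 1.0], [-1.1, -0.4], [-0.3, 0.3], [1.6, -0.8], [-2.5, -0.9]]
[[ 0.6156 -0.1864  0.089 ]
 [ 0.6188 -0.2263  0.05  ]
 [ 0.5407 -0.1271  0.115 ]
 [ 0.4712  0.0763  0.155 ]] [[373.8 221.8]
 [385.  222.3]
 [356.5 244.9]
 [290.8 268.2]] [[242.8 206.3]
 [233.3 210.5]
 [277.5 194.3]
 [354.7 204. ]]
```

View pics/z.png

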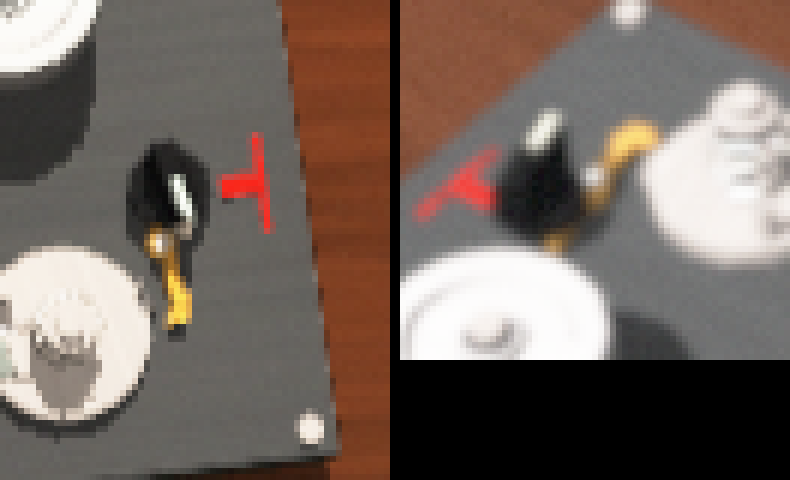

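The pointer end (white line) points towards the robot, about 75-80° clockwise from the mark, with brass pawl pin just robot-side of the knob. The machine fit is good to 1-2 px. Moving above the knob.

```bash
python3 -m inch '[[[1,-0.44,0,0,0,0,0.2],[1,-0.44,0,0,0,0,0.2],[1,-0.44,0,0,0,0,0.2],[1,-0.44,0,0,0,0,0.2],[1,-0.44,0,0,0,0,0.2]]]'
python3 -m inch '[[[1,-0.44,0,0,0,0,0.2],[1,-0.44,0,0,0,0,0.2],[1,-0.44,0,0,0,0,0.2],[1,-0.44,0,0,0,0,0.2],[1,-0.44,0,0,0,0,0.2],[1,-0.44,0,0,0,0,0.2]]]'
python3 -m inch '[[[0.5,-0.22,0,0,0,0,0.2],[0.5,-0.22,0,0,0,0,0.2],[0.5,-0.22,0.1,0,0,0,0.2],[0.5,-0.22,0.1,0,0,0,0.2],[0.5,-0.22,0.1,0,0,0,0.2]]]'
python3 - <<'E'
from h import *
p=np.load("p.npy");s=arm.read_state();im=arm.grab_frame("wrist")[:,:,::-1].copy()
print(s["position"],s["orientation"],s["gripper_width"],s["joints"])
pts=m2w(p,np.array([[-.03,-.225,.102],[-.03,-.225,.072],[-.03,-.265,.05],[-.1,-.16,.1]]))
uv=wproj(pts,s);print(uv.round(1))
# crops: raw and rectified plane z=.102, 80mm around the knob, 0.2mm/px
k=pts[0];g=np.arange(-.06,.06,.0002)
X,Y=np.meshgrid(-g,-g)  # cols: +y left ; rows: +x up
P=np.c_[(k[0]+Y.ravel()),(k[1]+X.ravel()),np.full(X.size,.102)]
m=wproj(P,s).astype(np.float32).reshape(len(g),len(g),2)
r=cv2.remap(im,m[...,0],m[...,1],cv2.INTER_CUBIC)
cv2.imwrite("pics/w1.png",r);cv2.imwrite("pics/w1raw.png",im)
E
```

```text
time_s: 0.72
position: [0.3885, -0.4202, 0.2308]
orientation: [-0.001, 0.981, 0.194, -0.0]
force: [-0.3, -0.3, -1.0]
gripper_width: 0.0511
grasp_force: 0.0
time_s: 1.48
position: [0.5388, -0.2665, 0.2309]
orientation: [0.0, 0.982, 0.191, -0.001]
force: [0.1, -0.9, -0.4]
gripper_width: 0.0514
grasp_force: 0.0
time_s: 2.1
position: [0.6149, -0.1885, 0.2116]
orientation: [0.0, 0.982, 0.191, -0.0]
force: [-0.1, 0.1, 0.7]
gripper_width: 0.051
grasp_force: 0.0
[ 0.61494318 -0.18851373  0.21161526] [ 9.47361045e-05  9.81654352e-01  1.90669093e-01 -1.42052132e-04] 0.051003666789769156 [-3.97766204e-01  3.18667726e-01 -1.15800659e-02  1.24067932e+00
 -3.15453713e-04  2.36013907e+00]
[[313.7 235.9]
 [314.  226.4]
 [359.  234.4]
 [206.1 295. ]]
```

View pics/w1.png

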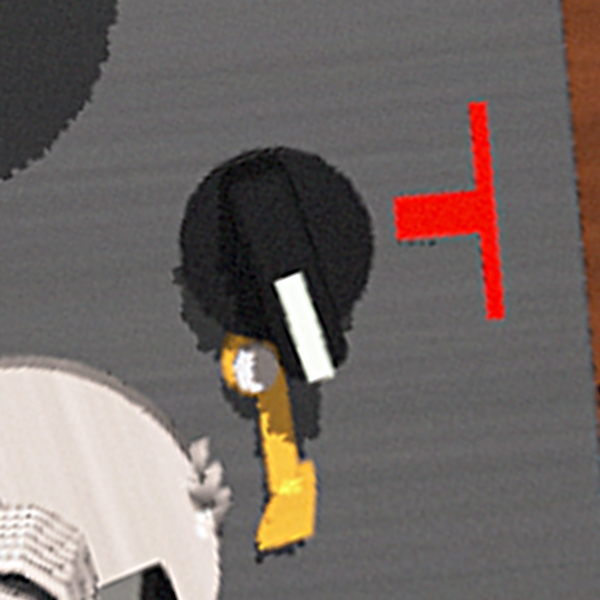

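```bash
python3 - <<'E'
from h import *
p=np.load("p.npy");s=arm.read_state()
q=s["orientation"];A=R.from_quat(np.r_[q[1:],q[0]]).as_matrix();T=np.array(arm.get_calibration("wrist")["T_tool_cam"])
C=np.array(s["position"])+A@T[:3,3];print("cam",C)
k=m2w(p,[[-.03,-.225,.102]])[0]
def px(P):  # rectified px
    Q=C+(P-C)*(.102-C[2])/(P[2]-C[2]);return 300-(Q[1]-k[1])/.0002,300-(Q[0]-k[0])/.0002
def w(u,v,z):
    Q=np.array([k[0]-(v-300)*.0002,k[1]-(u-300)*.0002,.102]);return C+(Q-C)*(z-C[2])/(.102-C[2])
for m in([-.03,-.225,.072],[-.03,-.265,.05],[-.1,-.16,.08]):print(m,px(m2w(p,[m])[0]))
print("flange",w(277,246,.072),"wing",w(291,275,.102),"mark",w(441,215,.05),"k",k)
E
```

```text
cam [ 0.67660668 -0.16355393  0.35563308]
[-0.03, -0.225, 0.072] (np.float64(287.91742560947966), np.float64(267.75788484854706))
[-0.03, -0.265, 0.05] (np.float64(446.0168992388461), np.float64(235.01157550107706))
[-0.1, -0.16, 0.08] (np.float64(18.22756104863987), np.float64(620.3745359950893))
flange [ 0.62050676 -0.18395897  0.072     ] wing [ 0.62064048 -0.18460072  0.102     ] mark [ 0.6236265  -0.22506636  0.05      ] k [ 0.61564048 -0.18640072  0.102     ]
```

Refined from wrist view: knob axis ≈ (0.6195, -0.185), knob angle ≈ 1.37, mark towards -y. Descend and grip.

```bash
python3 -m inch '[[[0.028,-0.008,0,0,0,0.07,0.2],[0.028,-0.008,0.2,0,0,0.07,0.2],[0.028,-0.008,0.45,0,0,0.07,0.2],[0.028,-0.008,0.64,0,0,0.07,0.2],[0.028,-0.008,0.64,0,0,0.07,0.2],[0.028,-0.008,0.64,0,0,0.07,0.2]]]'
python3 -m inch '[[[0,0,0,0,0,0,-0.8],[0,0,0,0,0,0,-0.8],[0,0,0,0,0,0,-0.8],[0,0,0,0,0,0,-0.8],[0,0,0,0,0,0,-0.8]]]' 25
```

```text
time_s: 2.9
position: [0.6215, -0.1845, 0.0854]
orientation: [0.001, 0.991, 0.137, 0.001]
force: [0.5, -0.9, 0.5]
gripper_width: 0.0511
grasp_force: 0.0
time_s: 3.52
position: [0.6216, -0.1839, 0.0854]
orientation: [0.001, 0.99, 0.138, 0.001]
force: [-0.3, -0.4, 6.7]
gripper_width: 0.0135
grasp_force: 28.0
```

```bash
python3 -m inch '[[[0,0,0,0,0,-0.11,-0.8],[0,0,0,0,0,-0.22,-0.8],[0,0,0,0,0,-0.33,-0.8],[0,0,0,0,0,-0.44,-0.8],[0,0,0,0,0,-0.55,-0.8],[0,0,0,0,0,-0.66,-0.8],[0,0,0,0,0,-0.77,-0.8],[0,0,0,0,0,-0.875,-0.8],[0,0,0,0,0,-0.875,-0.8],[0,0,0,0,0,-0.875,-0.8],[0,0,0,0,0,-0.875,-0.8]]]'
python3 - <<'E'
from h import *
s=arm.read_state();cv2.imwrite("pics/w2.png",arm.grab_frame("wrist")[:,:,::-1])
q=s["orientation"];print(R.from_quat(np.r_[q[1:],q[0]]).as_matrix().round(3),s["ft_torque"])
E
```

```text
time_s: 4.9
position: [0.6203, -0.183, 0.0854]
orientation: [0.0, 0.678, 0.735, 0.0]
force: [-4.0, 2.9, 8.3]
gripper_width: 0.0133
grasp_force: 28.3
[[-0.08   0.997  0.001]
 [ 0.997  0.08   0.001]
 [ 0.001  0.001 -1.   ]] [0.54562665 0.77269374 0.04712065]
```

View pics/w2.png

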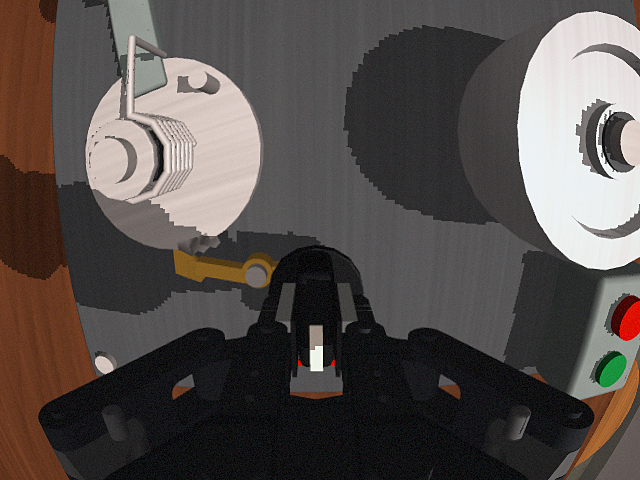

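The knob is gripped with the pointer at (317,357) and the red mark directly beyond it. The pawl nose is against the ratchet disc at (200,245). I release and rise, then move back for a wrist look at the orange grip.

```bash
python3 -m inch '[[[0,0,0,0,0,0,-0.4],[0,0,0,0,0,0,-0.4],[0,0,-0.15,0,0,0,-0.4],[0,0,-0.4,0,0,0,-0.2],[0,0,-0.65,0,0,0,0.1],[0,0,-0.65,0,0,0,0.1],[0,0,-0.65,0,0,0,0.1]]]'
python3 - <<'E'
from h import *
s=arm.read_state();cv2.imwrite("pics/w3.png",arm.grab_frame("wrist")[:,:,::-1])
p=np.load("p.npy")
t=arm.grab_frame("top")[:,:,::-1]
g=m2w(p,np.array([[-.1-.215*np.sin(.25),-.16+.215*np.cos(.25),.155],[-.03,-.225,.102],[-.03,-.265,.05]]));print(g,wproj(g,s))
E
```

```text
time_s: 5.82
position: [0.62, -0.1834, 0.2128]
orientation: [-0.0, 0.678, 0.735, -0.0]
force: [-0.6, 0.4, -0.4]
gripper_width: 0.0471
grasp_force: 0.0
[[ 0.4712209   0.07631767  0.155     ]
 [ 0.61564048 -0.18640072  0.102     ]
 [ 0.61880363 -0.22627545  0.05      ]] [[ 128.60054986 -124.57338672]
 [ 309.15212377  241.03860197]
 [ 310.47897589  269.72310043]]
```

View pics/w3.png

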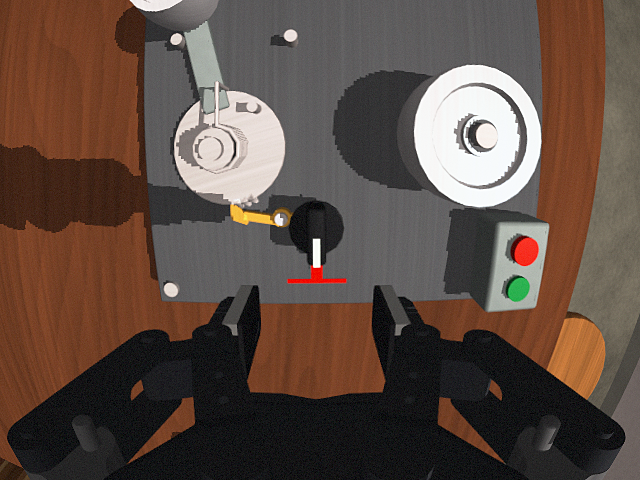

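The pointer line (316,252) aims straight at the mark (316,272), and the brass pawl lies down on the ratchet, so the catch is armed. Moving above the orange grip.

```bash
python3 -m inch '[[[1,-0.45,0,0,0,0,0.4],[1,-0.45,0,0,0,0,0.4],[1,-0.45,0,0,0,0,0.4],[1,-0.45,0,0,0,0,0.4],[1,-0.45,0,0,0,0,0.4],[1,-0.45,0,0,0,0,0.4]]]'
python3 -m inch '[[[0.36,-0.17,0,0,0,-0.16,0.4],[0.36,-0.17,0,0,0,-0.16,0.4],[0.36,-0.17,0,0,0,-0.16,0.4],[0.36,-0.17,0,0,0,-0.16,0.4],[0.36,-0.17,0,0,0,-0.16,0.4]]]'
python3 - <<'E'
from h import *
s=arm.read_state();im=arm.grab_frame("wrist")[:,:,::-1].copy()
hsv=cv2.cvtColor(im,cv2.COLOR_BGR2HSV)
m=cv2.inRange(hsv,(8,190,150),(18,255,255));n,l,st,c=cv2.connectedComponentsWithStats(m)
print([(st[i].tolist(),c[i].round(1).tolist()) for i in range(1,n) if st[i][4]>60])
cv2.imwrite("pics/w4.png",im)
p=np.load("p.npy")+[.0045,.002,0];np.save("p2.npy",p)
g=m2w(p,np.array([[-.1-.215*np.sin(.25),-.16+.215*np.cos(.25),z] for z in(.155,.075)]));print(g,wproj(g,s))
E
```

```text
time_s: 6.68
position: [0.5145, 0.0084, 0.2124]
orientation: [-0.0, 0.678, 0.735, -0.001]
force: [0.6, -0.2, 0.0]
gripper_width: 0.0599
grasp_force: 0.0
time_s: 7.3
position: [0.4759, 0.0768, 0.2133]
orientation: [0.0, 0.582, 0.813, -0.0]
force: [-0.1, 1.1, 0.3]
gripper_width: 0.0597
grasp_force: 0.0
[([291, 219, 43, 58, 680], [309.4, 249.1])]
[[0.4757209  0.07831767 0.155     ]
 [0.4757209  0.07831767 0.075     ]] [[315.7249637  257.88158857]
 [315.74183628 226.51233295]]
```

View pics/w4.png

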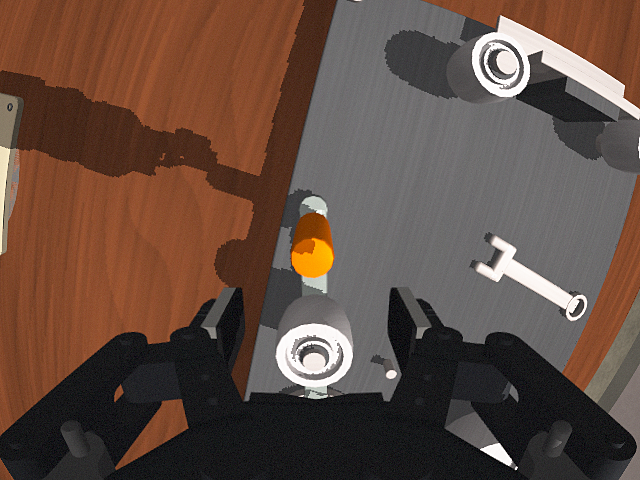

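The orange grip top is at (312,257), within 2 mm of predicted, with the arm bar running vertically in the picture and the wheel at (314,352) clear. Descend and grip.

```bash
python3 -m inch '[[[0.007,-0.007,0.2,0,0,0,0.4],[0.007,-0.007,0.4,0,0,0,0.4],[0.007,-0.007,0.51,0,0,0,0.4],[0.007,-0.007,0.51,0,0,0,0.4],[0.007,-0.007,0.51,0,0,0,0.4]]]'
python3 -m inch '[[[0,0,0,0,0,0,-0.6],[0,0,0,0,0,0,-0.6],[0,0,0,0,0,0,-0.6],[0,0,0,0,0,0,-0.6]]]' 30
python3 - <<'E'
from h import *
s=arm.read_state();P=np.array(s["position"]);q=s["orientation"];A=R.from_quat(np.r_[q[1:],q[0]]).as_matrix()
p=np.load("p2.npy");piv=m2w(p,[[-.1,-.16,.1]])[0];v=(P-piv);v[2]=0
print(P,piv,np.linalg.norm(v),"lean",np.arctan2(-v[0],v[1])-p[2],A[:2,:2])
r=v*.215/np.linalg.norm(v)
for a in(.1,.2,.3,.4,.5,.57):
    d=R.from_rotvec([0,0,-a]).apply(r)-r
    print(a,(A.T@d/.2).round(3),round(a/1.5708,3))
E
```

```text
time_s: 7.98
position: [0.4743, 0.0784, 0.1123]
orientation: [0.001, 0.581, 0.814, 0.0]
force: [0.3, -0.6, -0.1]
gripper_width: 0.0596
grasp_force: 0.0
time_s: 8.48
position: [0.4731, 0.0783, 0.1125]
orientation: [0.0, 0.581, 0.814, -0.0]
force: [-3.0, -1.8, 5.6]
gripper_width: 0.0255
grasp_force: 29.1
[0.47314927 0.07828778 0.11252908] [ 0.54521957 -0.12513979  0.1       ] 0.21581682786495607 lean 0.261321081489426 [[-0.3250544   0.94569529]
 [ 0.94569459  0.32505443]]
0.1 [-0.004  0.107 -0.   ] 0.064
0.2 [-0.019  0.214 -0.   ] 0.127
0.3 [-0.045  0.318 -0.   ] 0.191
0.4 [-0.081  0.419  0.   ] 0.255
0.5 [-0.127  0.517  0.   ] 0.318
0.57 [-0.164  0.582  0.   ] 0.363
```

```bash
python3 -m inch '[[[-0.001,0.054,0,0,0,0.032,-0.6],[-0.004,0.107,0,0,0,0.064,-0.6],[-0.011,0.161,0,0,0,0.096,-0.6],[-0.019,0.214,0,0,0,0.127,-0.6],[-0.032,0.266,0,0,0,0.159,-0.6],[-0.045,0.318,0,0,0,0.191,-0.6],[-0.063,0.369,0,0,0,0.223,-0.6],[-0.081,0.419,0,0,0,0.255,-0.6],[-0.104,0.468,0,0,0,0.286,-0.6],[-0.127,0.517,0,0,0,0.318,-0.6],[-0.164,0.582,0,0,0,0.363,-0.6],[-0.164,0.582,0,0,0,0.363,-0.6]]]'
python3 -m inch '[[[0,0,0,0,0,0,-0.6],[0,0,0,0,0,0,-0.6],[0,0,0,0,0,0,-0.6],[0,0,0,0,0,0,-0.6]]]'
python3 - <<'E'
from h import *
s=arm.read_state();P=np.array(s["position"])
p=np.load("p2.npy");piv=m2w(p,[[-.1,-.16,.1]])[0];v=P-piv
print("swing",.25-(np.arctan2(-v[0],v[1])-p[2]),np.hypot(*v[:2]),s["force"])
a=arm.grab_frame("wrist")[:,:,::-1];t=arm.grab_frame("top")[:,:,::-1]
c=np.zeros((480,790,3),np.uint8);c[:,:400]=a[:,120:520];c[:,400:]=cv2.resize(t[150:290,270:410],(390,480),interpolation=3);cv2.imwrite("pics/w5.png",c);cv2.imwrite("pics/top5.png",t)
E
```

```text
time_s: 9.98
position: [0.591, 0.0854, 0.1124]
orientation: [-0.002, 0.786, 0.618, -0.003]
force: [-12.5, -0.9, 12.3]
gripper_width: 0.0254
grasp_force: 30.9
time_s: 10.48
position: [0.5902, 0.0856, 0.1124]
orientation: [-0.002, 0.786, 0.618, -0.003]
force: [-11.8, -0.4, 11.2]
gripper_width: 0.0253
grasp_force: 30.8
swing 0.5392729755375889 0.21543307253222288 [-11.80811689  -0.43608306  11.21189134]
```

View pics/w5.png

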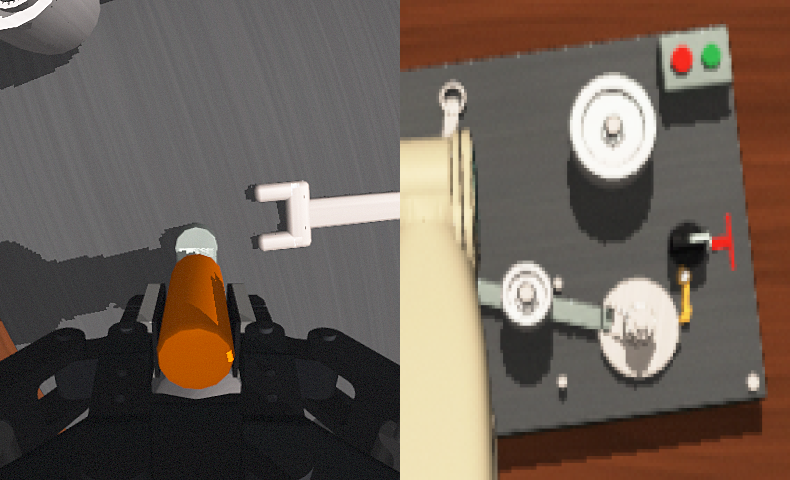

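The grip is held between the pads at (195,340). The pointer is still on the mark, the pawl is down on the disc, the wrench is untouched, and the swing is ≈0.54-0.55. I add a small margin and hand in.

```bash
python3 -m inch '[[[0,0.02,0,0,0,0.012,-0.6],[0,0.02,0,0,0,0.012,-0.6],[0,0.02,0,0,0,0.012,-0.6],[0,0.02,0,0,0,0.012,-0.6],[0,0.02,0,0,0,0.012,-0.6]]]'
python3 -c "
from cell import arm
print(arm.job_done())"
```

```text
time_s: 11.2
position: [0.594, 0.0847, 0.1124]
orientation: [-0.002, 0.792, 0.611, -0.003]
force: [-11.4, -0.5, 10.9]
gripper_width: 0.0254
grasp_force: 30.8
the job is handed in; nothing more can be done
None
```

I armed the catch with its pointer on the red mark and handed the job in at 11.2 s, with the gripper still holding the tension arm at an estimated 0.56 rad, past the last click, against about 11 N. The pawl looked down on the ratchet and no loose thing was touched, but the hand-in returned no verdict.

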